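Run the pump plate out over the riser's edge and hold it

ROBOT

A 6-joint arm with a two-finger parallel gripper is mounted at the origin on the work surface. World frame = base frame: x ahead of the robot, y to its left, z up, the work surface at z = 0. Lengths are in m, angles in degrees, forces in N, time in s.
With the tool pointing down it reaches from about 0.375 to 0.9 m from the base axis. Payload 3.1 kg.
Tool frame: the origin (TCP) lies on the centre line of the jaws, within the pads' length; the fingertips stand 8 mm ahead of it and the grasp point (between the pads) lies 11 mm behind it (bot.tip_extent is the distance from the TCP to the fingertips, in m); z points along the fingers, y is the line along which they close (so a half turn about z gives the same grasp; the last joint's range is limited). The gripper opens to 87 mm and grips with 3 to 60 N. Pads are 19 mm wide; open, the fingers measure 117 mm over their backs; the gripper's body (75 mm by 190 mm) begins 51 mm behind the grasp point.
Start: joints at [56.408, 30.224, 82.088, -0, 67.689, -10.227], TCP at [0.248, 0.574, 0.231] pointing down, gripper open.
Joint ranges: [-176.69, 176.69], [-43.24, 126.21], [12.49, 139.97], [-82, 262], [0, 151.66], [-163.58, 163.58]. Speed limits (degrees/s): [159.86, 159.86, 180, 180, 180, 180].

INTERFACE

Orientations are given as a 3x3 rotation matrix whose columns are the frame's x, y, z axes.
In Python, from rig import bot, vision, workorder gives the robot as it stands.
- The arm moves only by the shell command python3 -m handwheel 'ROWS'. ROWS is JSON, a list of rows, each an object with "delta_rot": the turn, a rotation vector about the tool's x, y, z in rad, a list of three; "xyz": the shift along the tool's x, y, z in mm, a list of three; "hand": the closure, from -1 (fully open) to 1 (shut). A call has exactly 5 rows; each row is the pose to reach, as a shift and turn from the pose commanded when the call began, along the tool's axes at that moment; what a row does not reach only later rows make up. A row lasts 1/8 s, in which the tool goes at most 62.5 mm and 10.7 degrees, less where a joint would pass 70% of its speed; a pose out of reach is approached as far as the arm can. A call with a gripper value outside its range is refused whole. The fingers move at their own pace and stop on an object; the grip force is fixed at half the most. Time passes only in rows, so rows that repeat a pose let the fingers close, or fill a call up. It gives the time, the measured TCP pose, the force, the opening and the grip force at its end, in the units of the state.
- bot.read_state(): the state, without advancing time (a new reading comes with each control period).
- vision.capture(name): name is "side" or "top"; returns the picture (480x640x3 uint8, red, green, blue); there is no depth.
- vision.camera_model(name): a dict with "camera_matrix" (3x3 intrinsics, pixels), "dist_coeffs" ([k1, k2, p1, p2, k3] as OpenCV has them; the pictures are not rectified), "camera_from_world" (4x4, takes a point from world to camera coordinates). Camera axes: x right, y up, looking along -z (the intrinsics and any distortion apply to the point x, -y, -z); pixel columns grow to the right and rows downward; lengths in m; the calibration is good to about 2 mm. A picture is of the moment at which its call begins. camera_model takes no time and is no camera call.
- workorder.hand_in(): hands the job in; it is judged then, once.
The state is a dict: "time_s": time; "joint_positions": joint angles; "qvel": joint speeds; "tau": joint torques, N m; "position": TCP position; "tcp_rot": TCP orientation; "force": force on the tool from outside, world axes, zero at the start; "moment": the same for the moment, N m; "opening": opening from 0.0 (shut) to 1.0 (fully open); "grasp_force": force on a finger pad.
Only numpy, scipy, OpenCV 4.12 (cv2) and the standard library are available. Lean on these libraries where they do the work, as an engineer would, in place of code of your own. Each camera call takes 0.05 s, during which the arm holds its last target. There are 200 camera calls.

TASK

I have to get at the pump's fixing screws from underneath. First turn the turnbutton squarely over the edge of the pump's clear cover so it stays shut; then slide the pump's mounting plate straight out, pump end first, over the end of the riser, without lifting it, until the line scribed across the plate lies right above the riser's edge, and finish while still holding the plate so that it lies level on the riser, because it tips if you let go. Leave the other things on the riser and bench where they are.

Things in the scene. Friction and masses are not known exactly. Their poses are not given: they have to be found in the camera images.
- riser_edge (a point): Middle of the top edge of the riser's end over which the plate is slid. The riser is fixed: white top 340 long, 260 wide, 18 mm thick on two leg panels, upper face 100 mm above the bench. x points level outward, away from the riser, y along the edge, z up; the top spans x -340 to 0, y -130 to 130 mm here.
- pump_plate: Loose grey plastic plate 360 x 110 x 8 mm carrying a white pump, 0.86 kg in all, no guides, slides with 4 to 6 N. Origin: centre of its underside; x outward to the pump's end, z up. Pump housing 100 (x) x 92 x 55 mm high, centre x = 112. Stable at the start; with the line at the edge its mass centre is 55 mm beyond the edge: about 3 N down at the handle keeps it from tipping.
- plate_line (a point): Middle of the white line scribed straight across the plate's upper face (3.5 mm wide, drawn down the long edges too), 10 mm outward of the plate's middle, 8 mm above its underside. Axes: x along the plate outward, y along the line, z up. In place, it is at x = 0, z = 8 mm in riser_edge's frame.
- plate_handle (a point): Centre of the grip bar of the bow handle at the plate's inner end: round aluminium bar 10 mm thick, 90 mm long across the plate (along y), 35 mm above the plate's upper face and 150 mm inward (-x) of the scribed line, rigid with the plate. Legs at its two ends, free space below and on all sides. Axes as the plate.
- button_wing (a point): Centre of the turnbutton's upright steel wing, on its vertical pivot, 22 mm above the housing top (85 mm above the plate's underside), at plate x = 77, y = 0. Wing 10 thick (x), 34 long (y), 20 mm high. Under it the flat arm, 14 wide, 5 thick, 7 to 12 mm above the housing top, reaches 30 mm along +y and passes over the cover (5 mm high). Axes turn with it.
- turnbutton (a joint): Turnbutton angle in rad, growing clockwise seen from above. 0: its arm points along the plate's +y, clear of the cover (undone). 1.57: along the plate's +x, squarely over the cover's edge (secured). Stops at -0.2 and 1.6. Stays where left (about 0.04 N m to turn).
- pump_cover (a joint): Angle of the pump's clear cover in rad: 0 shut, growing as it lifts. A flat clear sheet 64 (x) x 88 x 5 mm on the housing top, hinged at the pump's outer end, its free edge 17 mm outward of the turnbutton's pivot. It lies shut by its weight at the start.
- sample_jar: Small glass jar, 36 mm across and 50 mm high, standing on the riser beside the plate (+y side of it). Leave alone. Origin: centre of its underside.
- spanner: Steel spanner 120 mm long, lying on the riser beside the plate on its other side (-y). Leave alone. Origin: centre of its underside.
- screw_dish: Steel dish for screws, 84 mm across, 22 mm high, on the bench beyond the riser's end, below where the plate comes out. Leave alone. Origin: centre of its underside.
- screwdriver: Screwdriver 170 mm long lying on the bench beyond the riser's end. Leave alone. Origin: centre of its underside.
- wash_bottle: White plastic wash bottle with red nozzle cap, 66 mm across, 190 mm high, on the bench at the robot's right. Leave alone. Origin: centre of its underside.
- amber_bottle: Amber glass reagent bottle, 72 mm across, 160 mm high, on the bench at the robot's right. Leave alone. Origin: centre of its underside.
- beaker: Glass beaker, 68 mm across, 85 mm high, on the bench at the robot's left. Leave alone. Origin: centre of its underside.

How it is judged (in metres and radians):
On the way, in this order (a step that is already met when the one before it is completed fails the run):
1. the turnbutton is turned over the cover's edge while the plate still lies well in on the riser (value of joint turnbutton above 1.3 rad and value of joint pump_cover below 0.1 rad and x of plate_line in the frame of riser_edge below -0.05 m), for 0.2 s.
2. the plate is out with its line above the riser's edge, straight, level and held by the fingers (x of plate_line in the frame of riser_edge between -0.006 and 0.006 m and angle between the x axis of plate_line and the x axis of riser_edge, either way round below 0.1 rad and y of plate_line in the frame of riser_edge between -0.05 and 0.05 m and angle between plate_line's own z axis and vertical below 0.04 rad and z of plate_line in the frame of riser_edge between 0.004 and 0.013 m and contact force between the fingers and pump_plate above 1 N), for 0.2 s.
At the end, for the whole second after the job is handed in: Still held (fingers bear on the plate with over 1 N): line within 6 mm of above the riser's edge, plate straight within 0.1 rad, level within 0.04 rad, lying on the riser within 50 mm of its mid-width, still; cover shut, turnbutton above 1.3 rad (all of step 2 and value of joint turnbutton above 1.3 rad and value of joint pump_cover below 0.1 rad and linear speed of pump_plate below 0.02 m/s); the arm keeps its last pose, push and grip.
It fails at once if the plate is run out before the turnbutton secures the cover (x of plate_line in the frame of riser_edge above -0.05 m and value of joint turnbutton below 1.2 rad).
It fails at once if the plate tips (angle between plate_line's own z axis and vertical above 0.15 rad).
It fails at once if the plate is lifted off the riser (z of plate_line in the frame of riser_edge above 0.022 m).
It fails at once if the pump's cover is opened (value of joint pump_cover above 0.3 rad).
It fails at once if another thing on the riser or bench is shifted or knocked over (distance of any of sample_jar, spanner, screw_dish, screwdriver, wash_bottle, amber_bottle, beaker from where it was at the start of the episode above 0.03 m or angle between any of sample_jar, wash_bottle, amber_bottle, beaker's own z axis and vertical above 0.5 rad).
It also fails if it takes over 48 s, if anything falls off the work surface, if the arm or the gripper's body presses on something with over 40 N, if the wrist force passes 120 N, or if a joint passes its speed limit or range.

## Working session

There is one attempt and no reset: what is moved stays moved. The work goes in short steps, Python scripts to look and compute and a shell command to move; the robot and the scene stay as the last step left them, time stands still between calls to the robot, and variables do not carry over. Pictures are saved under pics/ and viewed, at most 10 in all, crops included, and the job is handed in when it is done.

```bash
mkdir -p pics
cat > h.py <<'E'
import numpy as np, cv2
from rig import bot, vision, workorder
def cast(name,uv,z):
    m=vision.camera_model(name);K=np.array(m["camera_matrix"]);d=np.array(m["dist_coeffs"]);T=np.array(m["camera_from_world"])
    p=cv2.undistortPoints(np.array(uv,float).reshape(-1,1,2),K,d).reshape(-1,2)
    r=np.c_[p[:,0],-p[:,1],-np.ones(len(p))]@T[:3,:3]
    c=-T[:3,:3].T@T[:3,3]
    return c+r*((z-c[2])/r[:,2])[:,None]
E
python3 - <<'E'
from h import *
for n in("top","side"):
    cv2.imwrite(f"pics/{n}0.png",vision.capture(n)[:,:,::-1])
    T=np.array(vision.camera_model(n)["camera_from_world"]);print(n,(-T[:3,:3].T@T[:3,3]).round(3))
s=bot.read_state();print(s["time_s"],np.round(s["tcp_rot"],3),s["position"],s["force"],s["opening"])
E
```

```text
top [ 3.910e-01 -1.000e-03  1.091e+00]
side [-0.607 -0.599  1.037]
0.1 [[-0.918  0.397 -0.001]
 [ 0.397  0.918 -0.002]
 [ 0.    -0.002 -1.   ]] [0.2474848  0.57319216 0.22966306] [-0.25138356 -0.06574326 -1.09677057] 1.0025309539091904
```

View pics/top0.png

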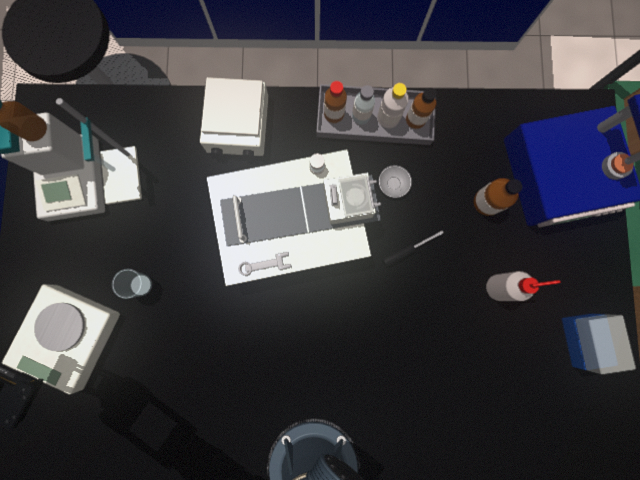

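View pics/side0.png

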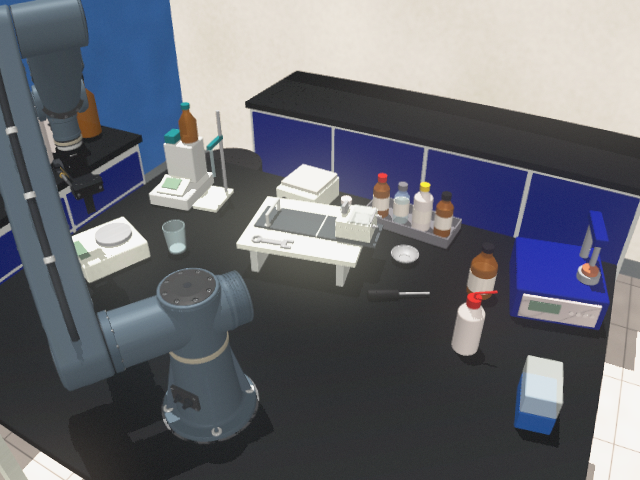

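The top view shows the riser with corners at about (207,177), (348,151), (370,257) and (226,285). The handle is at (239,218), the line at about (306,210), and the wing near (335,197). I'll look closer.

Run:
```python
from h import *
im=cv2.imread("pics/top0.png")[142:292,198:392]
cv2.imwrite("pics/crop0.png",cv2.resize(im,None,fx=4,fy=4,interpolation=cv2.INTER_CUBIC))
```

```text
(no output)
```

View pics/crop0.png

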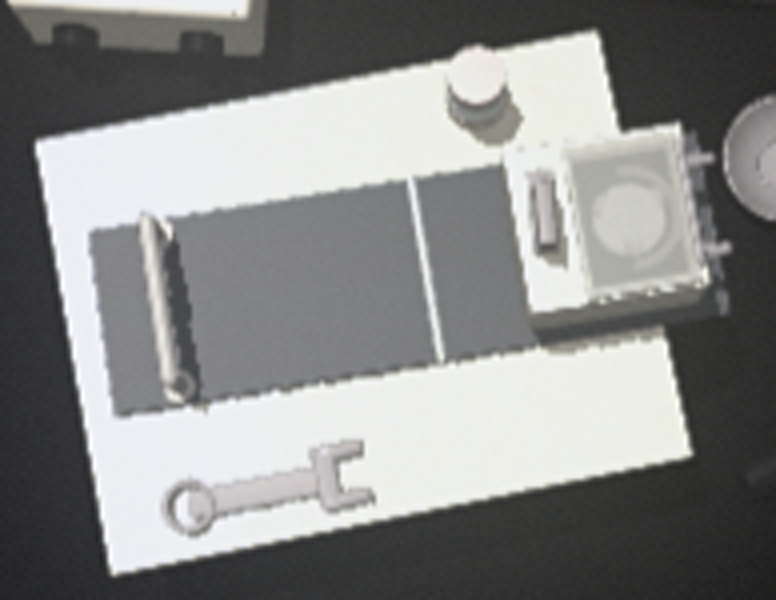

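```bash
cat > m.py <<'E'
from h import *
f=lambda l:np.array(l,float)/4+[198,142]-0.375
c=cast("top",f([(36,141),(598,31),(692,455),(110,577)]),.1)
E0=(c[1]+c[2])/2; xr=(c[1]+c[2]-c[0]-c[3]);xr/=np.linalg.norm(xr)
l=cast("top",f([(411,178),(440,361)]),.108); L=l.mean(0)
yp=(l[0]-l[1]);print("linelen",np.linalg.norm(yp));yp/=np.linalg.norm(yp);xp=np.array([yp[1],-yp[0],0])
w=cast("top",f([(537,172),(550,250)]),.195);
hd=cast("top",f([(148,215),(178,385)]),.148)
print("corners",c.round(4));print("sizes",[np.linalg.norm(c[i]-c[(i+1)%4]).round(3) for i in range(4)])
print("edge",E0,"xr",xr,"xp",xp,"line",L,"line x,y in riser",(L-E0)@xr,(L-E0)@[-xr[1],xr[0],0])
print("wing",w.mean(0),np.linalg.norm(w[0]-w[1]),"pred",L+67*xp/1000,"wing dir",(w[0]-w[1])/np.linalg.norm(w[0]-w[1]))
print("handle",hd.mean(0),np.linalg.norm(hd[0]-hd[1]),"pred",L-.15*xp)
E
python3 m.py
```

```text
linelen 0.10934288664353521
corners [[ 0.6772  0.2566  0.1   ]
 [ 0.7472 -0.0746  0.1   ]
 [ 0.494  -0.1277  0.1   ]
 [ 0.4222  0.204   0.1   ]]
sizes [np.float64(0.338), np.float64(0.259), np.float64(0.339), np.float64(0.26)]
edge [ 0.62059633 -0.10114993  0.1       ] xr [ 2.09174185e-01 -9.77878398e-01  1.63790058e-16] xp [ 0.16361513 -0.98652425  0.        ] line [0.60040785 0.02643422 0.108     ] line x,y in riser -0.1289846974412532 0.006945424345425093
wing [ 0.6136377  -0.03827422  0.195     ] 0.042888311223225124 pred [ 0.61137006 -0.0396629   0.108     ] wing dir [0.98686149 0.16156854 0.        ]
handle [0.57358184 0.17029885 0.148     ] 0.09751441485605442 pred [0.57586558 0.17441286 0.108     ]
```

Sizes check out: riser 339x260, line 109 mm, and the wing and handle sit within 4 mm of prediction. The line is 129 mm inside the edge and the plate yaw is about 2.7° off. Next I move above the wing.

```bash
python3 -m handwheel '[{"xyz":[-48,-35,-8],"delta_rot":[0,0,-0.115],"hand":-1},{"xyz":[-96,-70,-16],"delta_rot":[0,0,-0.23],"hand":-1},{"xyz":[-144,-105,-24],"delta_rot":[0,0,-0.345],"hand":-1},{"xyz":[-192,-140,-32],"delta_rot":[0,0,-0.46],"hand":-1},{"xyz":[-240,-175,-40],"delta_rot":[0,0,-0.573],"hand":-1}]'
cat >> h.py <<'E'
def go(t,yaw=None):
    "remaining move in tool axes, mm and rad, to world t (tool y yaw in deg)"
    s=bot.read_state();R=np.array(s["tcp_rot"]);p=np.array(s["position"])
    y=np.degrees(np.arctan2(R[1,1],R[0,1]))
    print("t",s["time_s"],"pos",p.round(4),"yaw",y.round(2),"q",np.round(s["joint_positions"],1),"F",np.round(s["force"],1),"open",round(s["opening"],3),"g",s["grasp_force"])
    print("shift",(R.T@(np.array(t)-p)*1000).round(1),"rot z",None if yaw is None else np.radians(y-yaw).round(3))
E
python3 -c "
from h import *
go([.6125,-.039,.25],99.4)"
```

```text
time_s: 0.72
position: [0.3993, 0.3162, 0.2706]
tcp_rot: [[-0.986, -0.168, -0.0], [-0.168, 0.986, -0.0], [0.0, -0.0, -1.0]]
force: [1.0, 0.4, -0.5]
opening: 0.998
grasp_force: 0.0
t 0.725 pos [0.3993 0.3162 0.2706] yaw 99.7 q [ 25.8  18.4  95.6  -0.   65.9 -73.9] F [ 1.   0.4 -0.5] open 0.998 g 0.0
shift [-150.4 -386.    20.6] rot z 0.005
```

```bash
python3 -m handwheel '[{"xyz":[-21,-55,3],"delta_rot":[0,0,0],"hand":-1},{"xyz":[-42,-110,6],"delta_rot":[0,0,0],"hand":-1},{"xyz":[-63,-165,9],"delta_rot":[0,0,0],"hand":-1},{"xyz":[-84,-220,12],"delta_rot":[0,0,0],"hand":-1},{"xyz":[-105,-275,14],"delta_rot":[0,0,0],"hand":-1}]'
python3 -m handwheel '[{"xyz":[-20,-55,3],"delta_rot":[0,0,0],"hand":-1},{"xyz":[-45,-111,6],"delta_rot":[0,0,0.005],"hand":-1},{"xyz":[-45,-111,6],"delta_rot":[0,0,0.005],"hand":-1},{"xyz":[-45,-111,6],"delta_rot":[0,0,0.005],"hand":-1},{"xyz":[-45,-111,6],"delta_rot":[0,0,0.005],"hand":-1}]' >/dev/null
python3 - <<'E'
from h import *
go([.6125,-.039,.188],99.4)
for n in("top","side"): cv2.imwrite(f"pics/{n}1.png",vision.capture(n)[:,:,::-1])
a=cv2.imread("pics/top1.png")[130:250,290:390];b=cv2.imread("pics/side1.png")[170:290,310:410]
cv2.imwrite("pics/c1.png",cv2.resize(np.hstack([a,b]),None,fx=4,fy=4,interpolation=cv2.INTER_CUBIC))
E
```

```text
time_s: 1.35
position: [0.548, 0.0622, 0.2561]
tcp_rot: [[-0.986, -0.164, -0.001], [-0.164, 0.986, 0.0], [0.001, 0.0, -1.0]]
force: [1.2, -0.0, 0.7]
opening: 1.0
grasp_force: 0.0
t 1.975 pos [ 0.6092 -0.0367  0.2504] yaw 99.27 q [ -13.9   27.9   83.     0.    69.2 -113.2] F [0.1 0.3 0.2] open 1.002 g 0.0
shift [-3.  -2.9 62.4] rot z -0.002
```

View pics/c1.png

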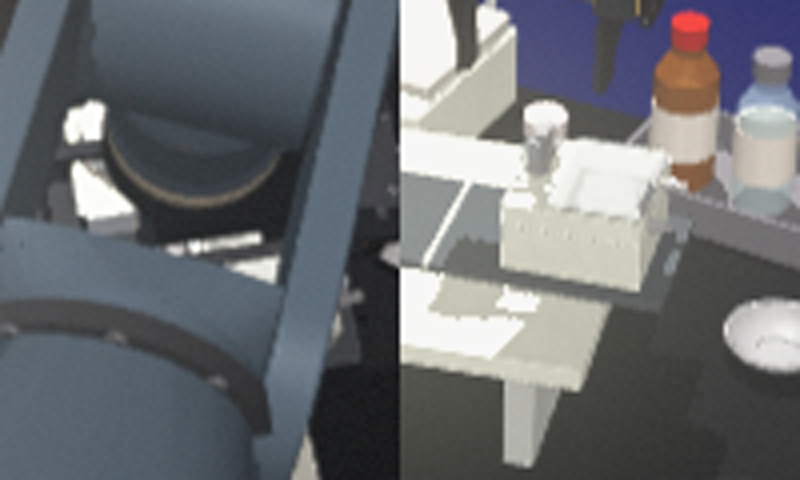

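Left (top view): the arm hides the wing. Right (side view): the fingertips are at about (326,185) and (361,191), above the housing, with a grey wing-like patch at about (345,209) in front of the jar. I'll check it by projecting.

```bash
cat >> h.py <<'E'
def proj(name,P):
    m=vision.camera_model(name);T=np.array(m["camera_from_world"]);q=np.c_[np.atleast_2d(P),np.ones(len(np.atleast_2d(P)))]@T.T
    return cv2.projectPoints(q[:,:3]*[1,-1,-1],np.zeros(3),np.zeros(3),np.array(m["camera_matrix"]),np.array(m["dist_coeffs"]))[0].reshape(-1,2).round(1)
E
python3 - <<'E'
from h import *
w=np.array([.6125,-.039,.185]);yp=np.array([.9865,.1636,0])
print("wing top ends, bottom",proj("side",[w+.017*yp+[0,0,.01],w-.017*yp+[0,0,.01],w-[0,0,.01]]))
p=np.array([ .6092,-.0367,.2424]);xp=np.array([.1636,-.9865,0])
print("tips",proj("side",[p-.0435*xp,p+.0435*xp]))
im=cv2.imread("pics/side0.png")[180:250,310:390];cv2.imwrite("pics/c2.png",cv2.resize(im,None,fx=8,fy=8,interpolation=cv2.INTER_CUBIC))
E
```

```text
wing top ends, bottom [[345.3 199.7]
 [342.  205.9]
 [343.5 208.8]]
tips [[327.5 186. ]
 [358.2 190.9]]
```

View pics/c2.png

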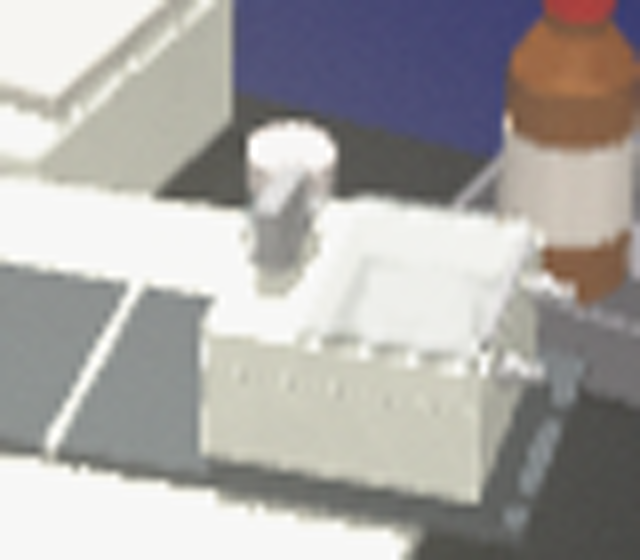

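The wing shows at side pixels (343.5,206)–(348,202), within about 2 px of prediction, which is close enough for the 87 mm opening. I descend and close.

```bash
python3 -m handwheel '[{"xyz":[-3,-4,15],"delta_rot":[0,0,0],"hand":-1},{"xyz":[-3,-4,32],"delta_rot":[0,0,0],"hand":-1},{"xyz":[-3,-4,48],"delta_rot":[0,0,0],"hand":-1},{"xyz":[-3,-4,62],"delta_rot":[0,0,0],"hand":-1},{"xyz":[-3,-4,62],"delta_rot":[0,0,0],"hand":-1}]'
python3 -m handwheel '[{"xyz":[0,0,0],"delta_rot":[0,0,0],"hand":1},{"xyz":[0,0,0],"delta_rot":[0,0,0],"hand":1},{"xyz":[0,0,0],"delta_rot":[0,0,0],"hand":1},{"xyz":[0,0,0],"delta_rot":[0,0,0],"hand":1},{"xyz":[0,0,0],"delta_rot":[0,0,0],"hand":1}]'
```

```text
time_s: 2.7
position: [0.6127, -0.0414, 0.1866]
tcp_rot: [[-0.987, -0.159, -0.004], [-0.159, 0.987, 0.001], [0.003, 0.001, -1.0]]
force: [-0.5, 0.1, -0.2]
opening: 0.998
grasp_force: 0.0
time_s: 3.32
position: [0.6138, -0.0416, 0.1887]
tcp_rot: [[-0.987, -0.16, 0.0], [-0.16, 0.987, -0.0], [-0.0, -0.0, -1.0]]
force: [-0.5, 0.4, -0.2]
opening: 0.517
grasp_force: 0.0
```

```bash
python3 -m handwheel '[{"xyz":[0,0,0],"delta_rot":[0,0,0],"hand":1},{"xyz":[0,0,0],"delta_rot":[0,0,0],"hand":1},{"xyz":[0,0,0],"delta_rot":[0,0,0],"hand":1},{"xyz":[0,0,0],"delta_rot":[0,0,0],"hand":1},{"xyz":[0,0,0],"delta_rot":[0,0,0],"hand":1}]'
```

```text
time_s: 3.95
position: [0.6133, -0.0405, 0.1885]
tcp_rot: [[-0.987, -0.159, -0.001], [-0.159, 0.987, 0.002], [0.001, 0.002, -1.0]]
force: [-1.1, 5.2, 1.5]
opening: 0.11
grasp_force: 29.9
```

Gripped at 9.6 mm with 30 N. Now the 90° clockwise turn.

```bash
python3 -m handwheel '[{"xyz":[0,0,0],"delta_rot":[0,0,0.12],"hand":1},{"xyz":[0,0,0],"delta_rot":[0,0,0.27],"hand":1},{"xyz":[0,0,0],"delta_rot":[0,0,0.43],"hand":1},{"xyz":[0,0,0],"delta_rot":[0,0,0.59],"hand":1},{"xyz":[0,0,0],"delta_rot":[0,0,0.75],"hand":1}]'
python3 -m handwheel '[{"xyz":[0,0,0],"delta_rot":[0,0,0.16],"hand":1},{"xyz":[0,0,0],"delta_rot":[0,0,0.32],"hand":1},{"xyz":[0,0,0],"delta_rot":[0,0,0.48],"hand":1},{"xyz":[0,0,0],"delta_rot":[0,0,0.64],"hand":1},{"xyz":[0,0,0],"delta_rot":[0,0,0.80],"hand":1}]'
python3 -m handwheel '[{"xyz":[0,0,0],"delta_rot":[0,0,0],"hand":1},{"xyz":[0,0,0],"delta_rot":[0,0,0],"hand":1},{"xyz":[0,0,0],"delta_rot":[0,0,0],"hand":-1},{"xyz":[0,0,0],"delta_rot":[0,0,0],"hand":-1},{"xyz":[0,0,0],"delta_rot":[0,0,0],"hand":-1}]'
python3 -m handwheel '[{"xyz":[0,0,0],"delta_rot":[0,0,0],"hand":-1},{"xyz":[0,0,-15],"delta_rot":[0,0,0],"hand":-1},{"xyz":[0,0,-35],"delta_rot":[0,0,0],"hand":-1},{"xyz":[0,0,-60],"delta_rot":[0,0,0],"hand":-1},{"xyz":[0,0,-80],"delta_rot":[0,0,0],"hand":-1}]'
```

```text
time_s: 4.58
position: [0.6132, -0.041, 0.1885]
tcp_rot: [[-0.828, 0.56, -0.001], [0.56, 0.828, 0.001], [0.002, 0.0, -1.0]]
force: [-0.8, 3.5, 1.2]
opening: 0.114
grasp_force: 29.9
time_s: 5.2
position: [0.6129, -0.0413, 0.1885]
tcp_rot: [[-0.175, 0.985, -0.002], [0.985, 0.175, 0.0], [0.001, -0.002, -1.0]]
force: [-2.9, 3.0, 2.1]
opening: 0.107
grasp_force: 29.9
time_s: 5.82
position: [0.6145, -0.0422, 0.1886]
tcp_rot: [[-0.18, 0.984, 0.001], [0.984, 0.18, -0.001], [-0.001, 0.001, -1.0]]
force: [-0.5, 0.8, -0.2]
opening: 0.365
grasp_force: 0.0
time_s: 6.45
position: [0.6144, -0.0418, 0.2709]
tcp_rot: [[-0.18, 0.984, 0.002], [0.984, 0.18, -0.001], [-0.001, 0.002, -1.0]]
force: [-0.2, -0.8, 0.3]
opening: 0.933
grasp_force: 0.0
```

```bash
python3 -m handwheel '[{"xyz":[40,0,0],"delta_rot":[0,0,-0.16],"hand":-1},{"xyz":[85,0,0],"delta_rot":[0,0,-0.32],"hand":-1},{"xyz":[130,0,10],"delta_rot":[0,0,-0.48],"hand":-1},{"xyz":[175,0,25],"delta_rot":[0,0,-0.64],"hand":-1},{"xyz":[217,-1,40],"delta_rot":[0,0,-0.80],"hand":-1}]'
python3 -m handwheel '[{"xyz":[0,0,0],"delta_rot":[0,0,-0.16],"hand":-1},{"xyz":[0,0,0],"delta_rot":[0,0,-0.32],"hand":-1},{"xyz":[0,0,0],"delta_rot":[0,0,-0.48],"hand":-1},{"xyz":[0,0,0],"delta_rot":[0,0,-0.64],"hand":-1},{"xyz":[0,0,0],"delta_rot":[0,0,-0.753],"hand":-1}]' >/dev/null
python3 - <<'E'
from h import *
go([.5747,.172,.132],99.4)
for n in("top","side"): cv2.imwrite(f"pics/{n}3.png",vision.capture(n)[:,:,::-1])
a=cv2.imread("pics/top3.png")[142:292,198:392]
b=cv2.imread("pics/side3.png")[172:272,240:390]
cv2.imwrite("pics/c3.png",cv2.resize(a,None,fx=4,fy=4,interpolation=cv2.INTER_CUBIC))
cv2.imwrite("pics/c4.png",cv2.resize(b,None,fx=5,fy=5,interpolation=cv2.INTER_CUBIC))
E
```

```text
time_s: 7.08
position: [0.574, 0.1732, 0.2296]
tcp_rot: [[-0.834, 0.552, 0.003], [0.552, 0.834, 0.0], [-0.002, 0.002, -1.0]]
force: [-0.1, 0.5, -0.0]
opening: 1.003
grasp_force: 0.0
t 7.7 pos [0.5742 0.1717 0.2298] yaw 99.59 q [  6.   28.2  86.   -0.   65.6 -93.6] F [ 0.5  0.3 -0.8] open 1.0 g 0.0
shift [-0.4  0.2 97.8] rot z 0.003
```

View pics/c3.png

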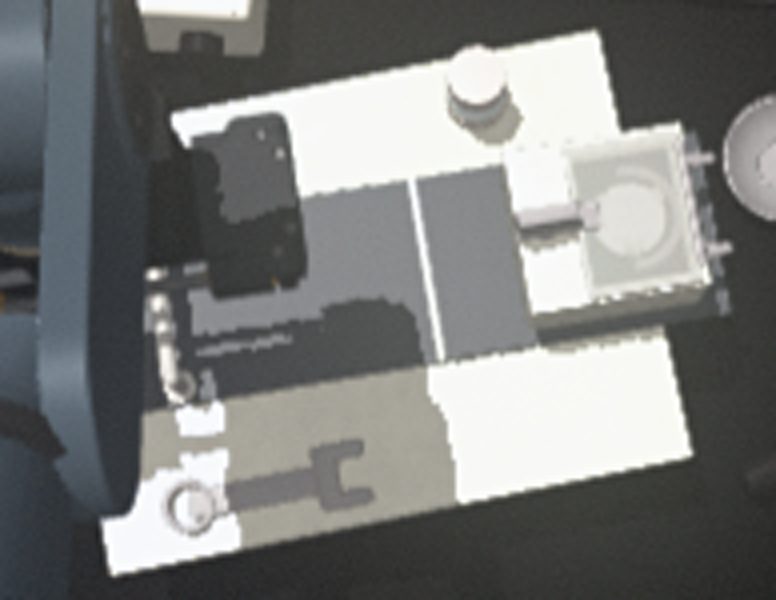

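View pics/c4.png

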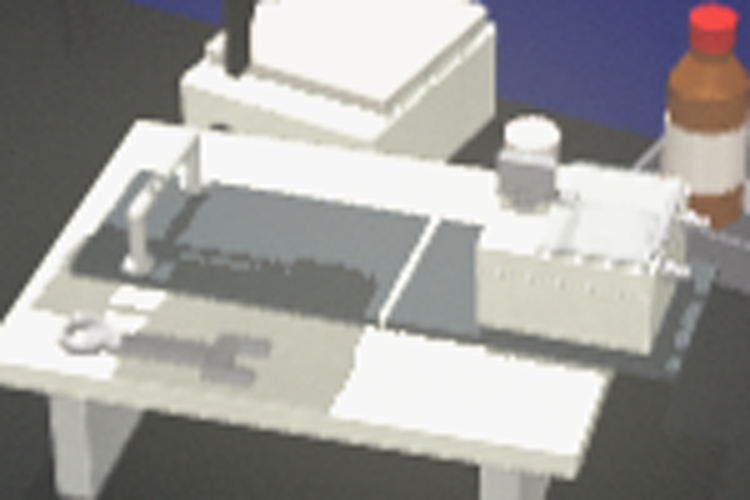

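The wing now lies along the plate and the arm is over the cover, so the turnbutton is secured. The line is unmoved, at crop (413,180)–(441,360). I descend on the handle and grip.

```bash
python3 -m handwheel '[{"xyz":[0,0,25],"delta_rot":[0,0,0],"hand":-1},{"xyz":[0,0,55],"delta_rot":[0,0,0],"hand":-1},{"xyz":[0,0,80],"delta_rot":[0,0,0],"hand":-1},{"xyz":[0,0,98],"delta_rot":[0,0,0],"hand":-1},{"xyz":[0,0,98],"delta_rot":[0,0,0],"hand":1}]'
python3 -m handwheel '[{"xyz":[0,0,0],"delta_rot":[0,0,0],"hand":1},{"xyz":[0,0,0],"delta_rot":[0,0,0],"hand":1},{"xyz":[0,0,0],"delta_rot":[0,0,0],"hand":1},{"xyz":[0,0,0],"delta_rot":[0,0,0],"hand":1},{"xyz":[0,0,0],"delta_rot":[0,0,0],"hand":1}]' >/dev/null
python3 -m handwheel '[{"xyz":[0,0,0],"delta_rot":[0,0,0],"hand":1},{"xyz":[0,0,0],"delta_rot":[0,0,0],"hand":1},{"xyz":[0,0,0],"delta_rot":[0,0,0],"hand":1},{"xyz":[0,0,0],"delta_rot":[0,0,0],"hand":1},{"xyz":[0,0,0],"delta_rot":[0,0,0],"hand":1}]'
```

```text
time_s: 8.43
position: [0.573, 0.1715, 0.1297]
tcp_rot: [[-0.987, -0.161, -0.003], [-0.161, 0.987, -0.0], [0.003, 0.0, -1.0]]
force: [0.0, 0.7, 0.3]
opening: 0.952
grasp_force: 0.0
time_s: 9.68
position: [0.5736, 0.1722, 0.1304]
tcp_rot: [[-0.987, -0.162, -0.0], [-0.162, 0.987, 0.001], [0.0, 0.001, -1.0]]
force: [-1.0, 2.7, -0.8]
opening: 0.102
grasp_force: 30.0
```

Handle gripped. I slide out with a slight downward bias and check the force.

```bash
python3 -m handwheel '[{"xyz":[0,0,1],"delta_rot":[0,0,0],"hand":1},{"xyz":[0,-4,1],"delta_rot":[0,0,0],"hand":1},{"xyz":[0,-12,1],"delta_rot":[0,0,0],"hand":1},{"xyz":[0,-20,1],"delta_rot":[0,0,0],"hand":1},{"xyz":[0,-30,1],"delta_rot":[0,0,0],"hand":1}]'
```

```text
time_s: 10.3
position: [0.5788, 0.1436, 0.1304]
tcp_rot: [[-0.987, -0.162, 0.001], [-0.162, 0.987, 0.003], [-0.002, 0.003, -1.0]]
force: [-1.4, 7.1, 3.3]
opening: 0.102
grasp_force: 30.0
```

```bash
python3 -m handwheel '[{"xyz":[0,-8,0],"delta_rot":[0,0,0],"hand":1},{"xyz":[0,-17,0],"delta_rot":[0,0,0],"hand":1},{"xyz":[0,-26,0.3],"delta_rot":[0,0,0],"hand":1},{"xyz":[0,-34,0.6],"delta_rot":[0,0,0],"hand":1},{"xyz":[0,-40,0.6],"delta_rot":[0,0,0],"hand":1}]'
python3 -m handwheel '[{"xyz":[0,-8,0],"delta_rot":[0,0,0],"hand":1},{"xyz":[0,-17,0],"delta_rot":[0,0,0],"hand":1},{"xyz":[0,-26,0.3],"delta_rot":[0,0,0],"hand":1},{"xyz":[0,-35,0.6],"delta_rot":[0,0,0],"hand":1},{"xyz":[0,-40,0.6],"delta_rot":[0,0,0],"hand":1}]'
python3 - <<'E'
from h import *
go([.5736+.129*.162,.1722-.129*.987,.130],99.4)
for n in("top","side"): cv2.imwrite(f"pics/{n}5.png",vision.capture(n)[:,:,::-1])
a=cv2.imread("pics/top5.png")[145:270,295:395]
b=cv2.imread("pics/side5.png")[195:295,310:400]
cv2.imwrite("pics/c5.png",np.hstack([cv2.resize(a,(400,500),interpolation=cv2.INTER_CUBIC),cv2.resize(b,(400,444),interpolation=cv2.INTER_CUBIC)[[*range(444)]+[443]*56]]))
E
```

```text
time_s: 10.92
position: [0.5856, 0.1044, 0.1304]
tcp_rot: [[-0.987, -0.161, 0.002], [-0.161, 0.987, 0.004], [-0.002, 0.003, -1.0]]
force: [-0.8, 8.8, 6.1]
opening: 0.098
grasp_force: 30.0
time_s: 11.55
position: [0.5922, 0.0653, 0.1303]
tcp_rot: [[-0.987, -0.161, 0.002], [-0.161, 0.987, 0.004], [-0.003, 0.004, -1.0]]
force: [-1.0, 10.1, 9.2]
opening: 0.102
grasp_force: 30.1
t 11.55 pos [0.5922 0.0653 0.1303] yaw 99.27 q [  -4.6   35.3   91.6    0.3   53.  -104. ] F [-1.  10.1  9.2] open 0.102 g 30.058141127228737
shift [  1.1 -20.5   0.3] rot z -0.002
```

View pics/c5.png

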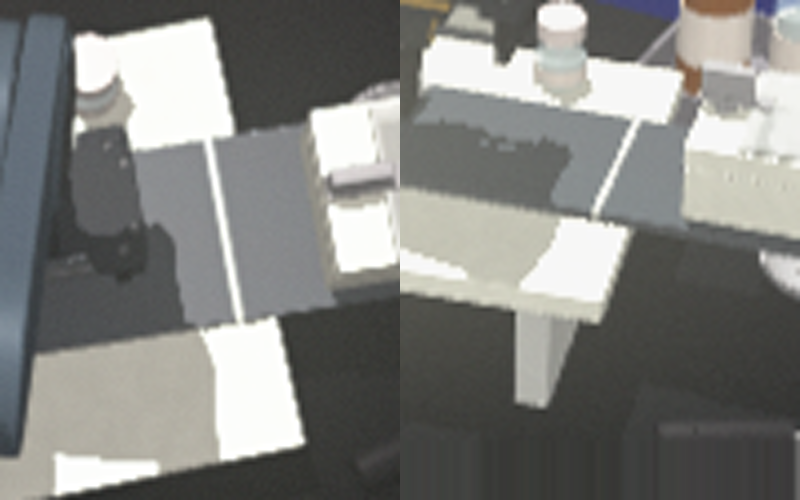

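The line sits at crop (209,138)–(240,322). The riser's end runs through (212,17), (233,135), (280,318) and (304,443), so there is still about 20 mm to go.

Run:
```python
from h import *
f=lambda l:np.array(l,float)/4+[295,145]-.375
e=cast("top",f([(212,17),(304,443)]),.1);e2=cast("top",f([(233,135),(280,318)]),.1);l=cast("top",f([(209,138),(240,322)]),.108)
E0=e.mean(0);d=e[0]-e[1];d/=np.linalg.norm(d);n=np.array([d[1],-d[0],0])
print("line ends x",((l-E0)@n*1000).round(1),"mid",((l-E0).mean(0)@n*1000).round(1),"y",((l-E0).mean(0)@d*1000).round(1),"check edge",((e2-E0)@n*1000).round(1))
# finer: line by brightness along rows of the top picture, edge likewise
g=cv2.cvtColor(cv2.imread("pics/top5.png"),cv2.COLOR_BGR2GRAY).astype(float)
pts=[]
for r in range(184,223):
    c0=347+(r-179.5)*(355-347)/(225.5-179.5);c=np.arange(int(c0)-4,int(c0)+6);v=np.clip(g[r,c]-np.median(g[r,c])-15,0,None)
    pts.append((v@c/v.sum(),r))
P=cast("top",pts,.108);x=(P-E0)@n*1000;y=(P-E0)@d
k=np.polyfit(y,x,1);print("line x at mid-plate",np.median(x).round(2),"slope",(k[0]/1000).round(4))
ed=[]
for r in list(range(152,176))+list(range(230,254)):
    c0=348+(r-149.25)*(371-348)/(255.75-149.25);c=np.arange(int(c0)-6,int(c0)+7);v=g[r,c];h=(v[:4].mean()+v[-4:].mean())/2;i=np.where((v[:-1]>h)&(v[1:]<=h))[0]
    if len(i):i=i[0];ed.append((c[i]+(v[i]-h)/(v[i]-v[i+1]),r))
Q=cast("top",ed,.1);print("edge x",np.polyfit((Q-E0)@d,(Q-E0)@n*1000,1).round(2),len(ed))
```

```text
line ends x [-17.9 -22.6] mid -20.2 y 0.3 check edge [-2.6  1.7]
line x at mid-plate -20.87 slope 0.034
edge x [-7.   -0.48] 48
```

Measured remaining: about 20.4 mm, and the tool odometry gives 20.5.

```bash
python3 -m handwheel '[{"xyz":[0,-6,0],"delta_rot":[0,0,0],"hand":1},{"xyz":[0,-12,0],"delta_rot":[0,0,0],"hand":1},{"xyz":[0,-17,0],"delta_rot":[0,0,0],"hand":1},{"xyz":[0,-20.5,0],"delta_rot":[0,0,0],"hand":1},{"xyz":[0,-20.5,0],"delta_rot":[0,0,0],"hand":1}]'
python3 -m handwheel '[{"xyz":[0,0,0],"delta_rot":[0,0,0],"hand":1},{"xyz":[0,0,0],"delta_rot":[0,0,0],"hand":1},{"xyz":[0,0,0],"delta_rot":[0,0,0],"hand":1},{"xyz":[0,0,0],"delta_rot":[0,0,0],"hand":1},{"xyz":[0,0,0],"delta_rot":[0,0,0],"hand":1}]'
python3 - <<'E'
from h import *
for n in("top","side"): cv2.imwrite(f"pics/{n}6.png",vision.capture(n)[:,:,::-1])
a=cv2.imread("pics/top6.png")[145:270,295:395]
b=cv2.imread("pics/side6.png")[195:295,310:400]
cv2.imwrite("pics/c6.png",np.hstack([cv2.resize(a,(400,500),interpolation=cv2.INTER_CUBIC),cv2.resize(b,(400,444),interpolation=cv2.INTER_CUBIC)[[*range(444)]+[443]*56]]))
E
```

```text
time_s: 12.28
position: [0.5955, 0.0449, 0.1303]
tcp_rot: [[-0.987, -0.161, 0.002], [-0.161, 0.987, 0.003], [-0.003, 0.003, -1.0]]
force: [-1.2, 8.8, 9.3]
opening: 0.104
grasp_force: 30.1
time_s: 12.9
position: [0.5955, 0.0449, 0.1303]
tcp_rot: [[-0.987, -0.162, 0.002], [-0.162, 0.987, 0.003], [-0.003, 0.003, -1.0]]
force: [-1.5, 8.7, 9.7]
opening: 0.098
grasp_force: 30.1
```

View pics/c6.png

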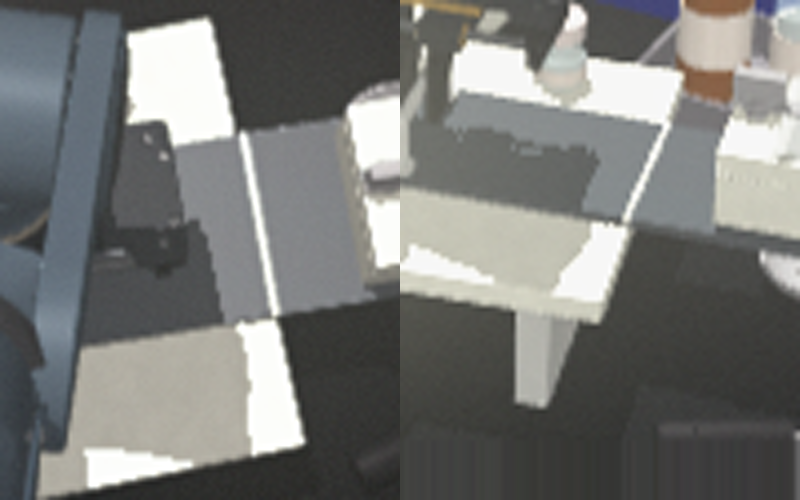

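The line meets the riser's edge at both plate sides: top (243,133)/(275,316), side (628,220). One numeric check before handing in.

Run:
```python
from h import *
f=lambda l:np.array(l,float)/4+[295,145]-.375
e=cast("top",f([(212,17),(304,443)]),.1);l=cast("top",f([(243,133),(275,316)]),.108)
d=e[0]-e[1];d/=np.linalg.norm(d);n=np.array([d[1],-d[0],0]);E0=e.mean(0)
x=((l-E0)@n*1000);print(x.round(1),x.mean().round(1),np.degrees((x[0]-x[1])/110/1).round(3)/57.3)
if abs(x.mean())<3: print(workorder.hand_in())
```

```text
[ 2.3 -2. ] 0.1 0.03912739965095986
the job is handed in; nothing more can be done
None
```

The turnbutton is turned squarely over the cover's edge and the plate is slid out with its line measured 0.1 mm from above the riser's edge. The plate is about 0.04 rad off straight, the gripper still holds it down on the riser with about 9 N, and the job is handed in; I have not seen the judge's result.

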